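# Find the spacer that fits the hinge fork

## Robot

A 6-joint arm with a two-finger parallel gripper is mounted at the origin on the work surface. World frame = base frame: x ahead of the robot, y to its left, z up, the work surface at z = 0. Lengths are in m, angles in rad, forces in N, time in s.
With the tool pointing down it reaches from about 0.325 to 0.775 m from the base axis. Payload 5.5 kg.
Tool frame: the origin (TCP) lies on the front face of the gripper's body, between the roots of the fingers; the fingertips stand 80 mm ahead of it and the grasp point (between the pads) lies 61 mm ahead of it; z points along the fingers, x is the direction in which the jaws open and shut, and the axes are right-handed (so a half turn about z gives the same grasp; the last joint's range is limited). The gripper opens to 88 mm and grips with 3 to 60 N. Pads are 20 mm wide; open, the fingers measure 115 mm over their backs; the gripper's body (75 mm by 178 mm) begins 61 mm behind the grasp point.
Start: joints at [-1.339, 0.091, 1.231, -0, 1.82, -0.057], TCP at [0.171, -0.575, 0.303] pointing down, gripper open.
Joint ranges: [-2.87, 2.87], [-0.86, 2.18], [0.17, 2.46], [-1.51, 4.65], [0.06, 2.69], [-2.65, 2.65]. Speed limits (rad/s): [2.57, 2.57, 3.01, 3.14, 3.14, 3.14].

## Interface

Orientations are given as a unit quaternion [x, y, z, w].
In Python, from bench import arm gives the robot as it stands.
- The arm moves only by the tool jog_arm, never from a script. Its argument "rows" is a list of rows, each a list of 3 entries, a list of its own where there are three numbers: the closure in counts, from 0 (fully open) to 255 (shut), then the shift along the tool's x, y, z in mm, then the turn about the tool's z in degrees. A call has 1 to 12 rows; each row is the pose to reach, as a shift and turn from the pose measured when the call began, along the tool's axes at that moment; what a row does not reach only later rows make up. A row lasts 1/8 s, in which the tool goes at most 62.5 mm and 10.7 degrees, less where a joint would pass 70% of its speed; a pose out of reach is approached as far as the arm can. A call with a gripper value outside its range is refused whole. The fingers move at their own pace and stop on an object; the grip force is fixed at half the most. Time passes only in rows, so rows that repeat a pose let the fingers close. It gives the time, the measured TCP pose, the force and the opening at its end, in the units of the state.
- arm.sense(): the state, without advancing time (a new reading comes with each control period).
- arm.camera(name): name is "side" or "top" or "wrist"; returns a dict with "img" (400x640x3 uint8, red, green, blue), "intrinsics" (3x3 intrinsics, pixels), "rvec" (rotation vector, rad) and "tvec" (3), from world to camera coordinates, as OpenCV has them. Camera axes: x right, y down, z forward; pixel columns grow to the right and rows downward; lengths in m; the calibration is good to about 2 mm. A picture is of the moment at which its call begins. There is no depth.
- arm.finish_job(): hands the job in, once; it reports no verdict.
The state is a dict: "clock": time; "q": joint angles; "joint_vel": joint speeds; "tau": joint torques, N m; "eef_pos": TCP position; "orientation": TCP orientation; "ft_force": force on the tool from outside, world axes, zero at the start; "torque": the same for the moment, N m; "finger_gap": finger opening in m.
Only numpy, scipy, OpenCV 4.12 (cv2) and the standard library are available. Lean on these libraries where they do the work, as an engineer would, in place of code of your own. Each camera call takes 0.05 s, during which the arm holds its last target.

## Task

Swing the guard plate well clear of the hinge fork on the bench fixture, then try the three stepped spacers in the fork's gap until you find the one that goes in snugly and comes to rest with both shoulders on the fork's cheeks, and leave it there, centred along the gap. Stand the other two upright on the bench, clear of the fixture, and do not disturb the bottle, the dial gauge, the cup or the screwdriver.

Things in the scene. Friction and masses are not known exactly. Their poses are not given: they have to be found in the camera images.
- fixture: fixed aluminium base plate 200 (x) x 220 (y) x 12 mm. Origin: centre of its underside, on the bench; z up. A white hinge fork is bolted on its middle: foot 100 x 100 mm, top at z 14 mm; two upright square-edged cheeks 74 mm long (x), 16 mm thick (y), tops at z 72 mm. A 28 mm pivot post stands at x 0, y +85 mm. (Forks on the counter behind the robot are only stock.)
- gap (a point): middle of the gap between the cheeks, level with their tops, z 72 mm over the bench; axes as the fixture. The gap runs along x, open at ends and top, 58 mm deep, 24, 32 or 40 mm wide (y), which no sensor tells. The right spacer has 2 mm play and sits on its shoulders, underside at z 27 mm; a thicker one stays on the cheek tops (72 mm), a thinner one sinks or hangs by one shoulder.
- guard (a joint): angle (rad) of the flat grey guard plate, 56 x 150 x 6 mm, its underside at z 77 mm, swinging level about the pivot post's axis. At 0 it points along the fixture's -y and covers the gap; it grows counter-clockwise seen from above, towards the fixture's +x, up to 1.75 (beyond 1.1 is well clear). Starts between 0 and 0.3, stays where left, moves at about 1 N at the peg.
- guard_peg (a point): centre of the top of the black upright round peg on the guard's free end: 18 mm diameter, 50 mm tall above the guard plate, top at z 133 mm, 125 mm from the pivot axis. It turns with the guard.
- spacer_thin: thinnest of three loose aluminium stepped spacers, standing upright at any yaw, 0.15 to 0.4 kg. Origin: centre of its underside; z up, x along. Body 60 (x) x 22 (y) mm, 45 high, bottom edges rounded 4 mm; head 60 x 28.5 mm, z 45 to 60, its shoulders overhanging the body 3.25 mm on both long sides; grip tab on top 40 (x) x 16 (y) mm, z 60 to 105. Symmetric: either way round.
- spacer_middle: middle of three loose aluminium stepped spacers, standing upright at any yaw, 0.15 to 0.4 kg. Origin: centre of its underside; z up, x along. Body 60 (x) x 30 (y) mm, 45 high, bottom edges rounded 4 mm; head 60 x 36.5 mm, z 45 to 60, its shoulders overhanging the body 3.25 mm on both long sides; grip tab on top 40 (x) x 16 (y) mm, z 60 to 105. Symmetric: either way round.
- spacer_thick: thickest of three loose aluminium stepped spacers, standing upright at any yaw, 0.15 to 0.4 kg. Origin: centre of its underside; z up, x along. Body 60 (x) x 38 (y) mm, 45 high, bottom edges rounded 4 mm; head 60 x 44.5 mm, z 45 to 60, its shoulders overhanging the body 3.25 mm on both long sides; grip tab on top 40 (x) x 16 (y) mm, z 60 to 105. Symmetric: either way round.
- bottle: bystander: white plastic bottle, 42 mm diameter, 130 mm tall, upright. Origin: centre of its underside.
- gauge: bystander: loose round dial gauge lying face up, 68 mm diameter, 40 mm high. Origin: centre of its underside.
- jar: bystander: white ceramic cup, 72 mm across the rim, 75 mm tall, upright. Origin: centre of its underside.
- driver: bystander: screwdriver 190 mm long lying along its x axis, up to about 35 mm high. Origin: on the bench under its middle.
There are look-alikes about, which are no part of the job. Leave any blue look-alike of the spacer_middle alone.

How it is judged:
By the outcome, as a careful person would: the job done as asked, in the order asked, and still so for the second after the job is handed in, with the robot touching nothing.
It also fails if it takes over 72 s, if anything falls off the work surface, if the arm or the gripper's body presses on something with over 40 N, if the wrist force passes 120 N, or if a joint passes its speed limit or range.

## Working session

There is one attempt and no reset: what is moved stays moved. The work goes in short steps, Python scripts to look and compute and a tool call to move; the robot and the scene stay as the last step left them, time stands still between calls to the robot, and variables do not carry over. Pictures are saved under pics/ and viewed, and the job is handed in when it is done.

Besides the shell and the picture viewer there is one more tool, called after "Call:" as name([rows], argument=value, ...), one row to a line, values as JSON. jog_arm: Moves the arm, as the interface text tells. Its arguments: {"type":"object","properties":{"rows":{"type":"array"}},"required":["rows"]}

```bash
mkdir -p pics; ls; python3 - <<'E'
from bench import arm
import cv2
s=arm.sense()
print({k:(s[k] if not hasattr(s[k],'__len__') else [round(float(v),3) for v in s[k]]) for k in s})
for n in ("side","top","wrist"):
    c=arm.camera(n); cv2.imwrite(f"pics/{n}0.png",c["img"][:,:,::-1]); print(n,c["intrinsics"],c["rvec"],c["tvec"])
E
```

```text
pics
{'clock': 0.0, 'q': [-1.339, 0.092, 1.232, -0.0, 1.82, -0.057], 'joint_vel': [-0.001, 0.0, 0.001, -0.0, -0.0, 0.0], 'tau': [-0.001, -44.646, -40.645, 0.07, 0.029, -0.0], 'eef_pos': [0.171, -0.575, 0.302], 'orientation': [0.801, -0.598, -0.001, -0.001], 'ft_force': [0.076, 0.318, 0.088], 'torque': [-0.02, 0.03, 0.016], 'finger_gap': 0.08797657308299871}
side [[520.90615074   0.         317.25243251]
 [  0.         520.90615074 189.89397305]
 [  0.           0.           1.        ]] [ 2.15465115 -0.3105517   0.16539709] [-0.48851006  0.16899325  1.58725042]
top [[411.20303484   0.         322.26963579]
 [  0.         411.20303484 198.56531431]
 [  0.           0.           1.        ]] [ 2.14245487 -2.16955241  0.18281778] [-0.00620731  0.53867064  1.11845536]
wrist [[275.56983432   0.         318.86137341]
 [  0.         275.56983432 203.43118564]
 [  0.           0.           1.        ]] [-2.34068671  1.746074    0.23524891] [-0.59909983 -0.03261453  0.38974537]
```

View pics/side0.png

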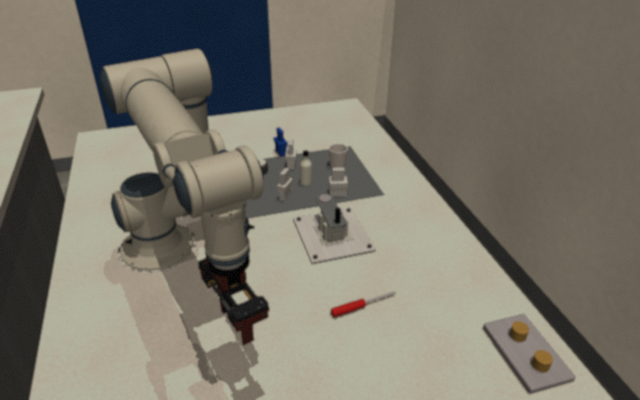

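View pics/top0.png

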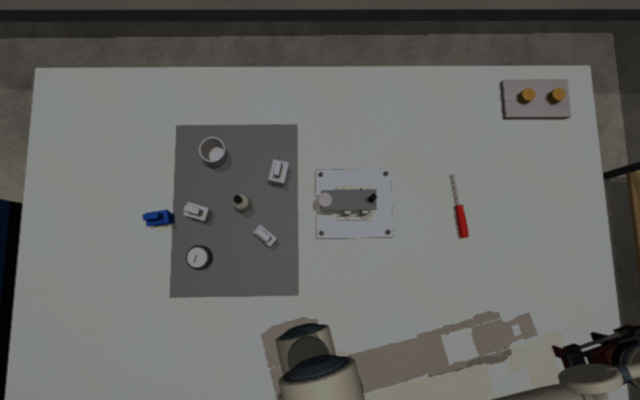

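View pics/wrist0.png

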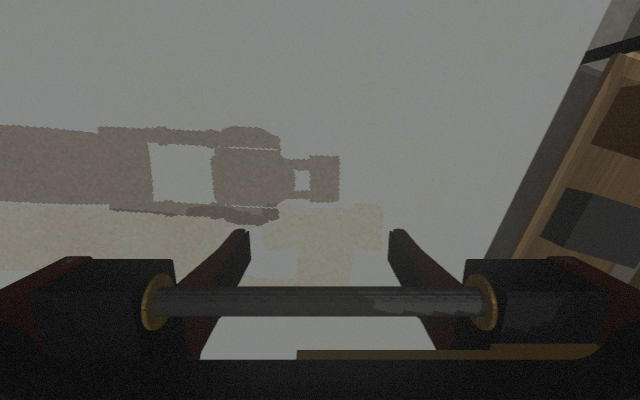

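The top view shows the fixture around (354,204), with the guard pointing right: pivot at (325,200), peg at (372,198). Three silver spacers are on the mat at about (278,172), (196,212) and (264,237), and the blue look-alike is at (157,217). Next I'll enlarge this.

```bash
cat > h.py <<'E'
import numpy as np, cv2
from bench import arm
def plane(c,uv,z):
    K=c["intrinsics"];R=cv2.Rodrigues(np.array(c["rvec"],float))[0];t=np.array(c["tvec"],float)
    o=-R.T@t; d=R.T@np.linalg.inv(K)@np.array([uv[0],uv[1],1.0])
    return o+d*(z-o[2])/d[2]
def proj(c,P):
    return cv2.projectPoints(np.array(P,float).reshape(-1,1,3),np.array(c["rvec"],float),np.array(c["tvec"],float),c["intrinsics"],None)[0].reshape(-1,2)
def crop(c,x0,y0,x1,y1,f,name):
    im=c["img"][y0:y1,x0:x1,::-1]
    im=cv2.convertScaleAbs(cv2.resize(im,None,fx=f,fy=f,interpolation=cv2.INTER_CUBIC),alpha=1.3)
    for x in range((x0//10+1)*10,x1,10): cv2.putText(im,str(x),(int((x-x0)*f)-8,8),0,.3,(0,255,255),1); cv2.line(im,(int((x-x0+.5)*f),10),(int((x-x0+.5)*f),14),(0,255,255),1)
    for y in range((y0//10+1)*10,y1,10): cv2.putText(im,str(y),(0,int((y-y0)*f)+3),0,.3,(0,255,255),1); cv2.line(im,(20,int((y-y0+.5)*f)),(25,int((y-y0+.5)*f)),(0,255,255),1)
    cv2.imwrite("pics/"+name,im)
E
python3 - <<'E'
from h import *
c=arm.camera("top")
crop(c,170,120,300,220,6,"a1.png"); crop(c,180,190,310,280,6,"a2.png"); crop(c,305,160,405,250,6,"a3.png")
R=cv2.Rodrigues(c["rvec"])[0]; print(-R.T@c["tvec"])
E
```

```text
[0.37003894 0.01470997 1.18490581]
```

View pics/a1.png

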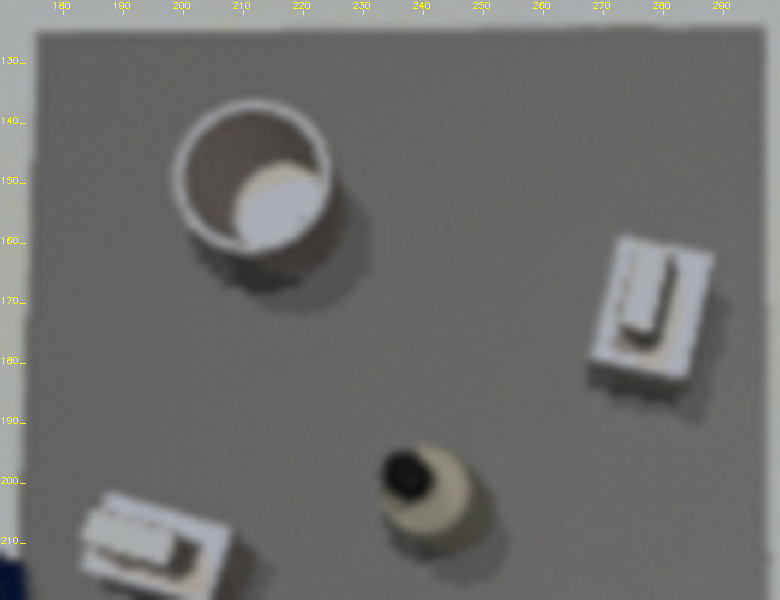

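View pics/a2.png

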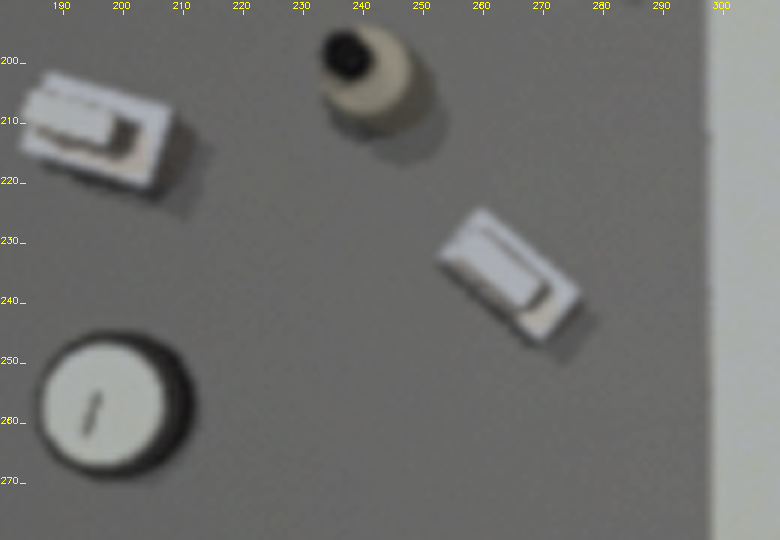

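View pics/a3.png

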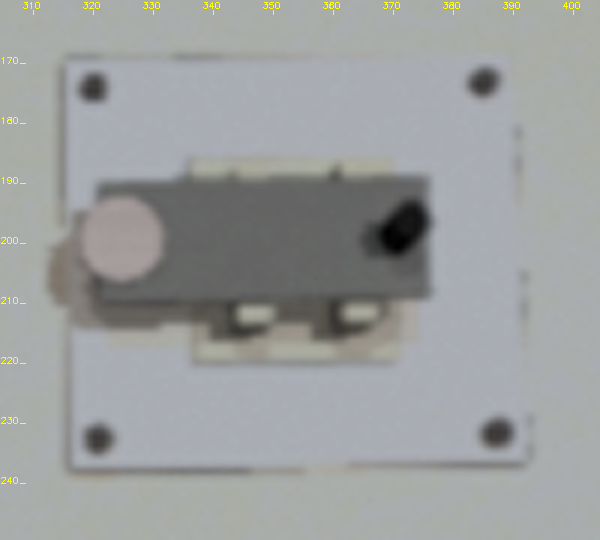

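Cheek centres are at about 347 and 365 px, roughly 48 mm apart, which suggests a 32 mm gap. I'll compute the sizes and poses from the corners.

```bash
python3 - <<'E'
from h import *
c=arm.camera("top")
def q(pts,x0,y0,z,f=6): return np.array([plane(c,(X/f-.5+x0,Y/f-.5+y0),z)[:2] for X,Y in pts])*1000
for n,p,x0,y0,z in [("A",[(618,235),(713,253),(687,380),(590,358)],170,120,.06),("B",[(45,72),(173,105),(152,188),(20,150)],180,190,.06),("C",[(482,207),(582,292),(543,343),(438,252)],180,190,.06),("fixture",[(65,55),(517,58),(525,465),(70,470)],305,160,.012),("bolts",[(93,87),(484,82),(497,433),(98,438)],305,160,.012)]:
    w=q(p,x0,y0,z); e=np.roll(w,-1,0)-w; L=np.hypot(*e.T)
    print(n,"ctr",w.mean(0).round(1),"edges",L.round(1),"ang",np.degrees(np.arctan2(e[:,1],e[:,0])).round(1))
g=lambda X,Y,z:q([(X,Y)],305,160,z)[0].round(1)
print("peg",g(409,214,.133),"post",g(122,238,.09),g(122,238,.1))
print("cheek edges @72 near end", [g(x,313,.072) for x in (234,275,341,380)])
print("foot",[g(193,363,.014),g(397,363,.014),g(187,157,.014),g(393,157,.014)])
G=q([(96,180),(428,177),(430,298),(98,298)],305,160,.083);print("guard",G.round(1))
T=q([(640,250),(665,258),(655,333),(622,325)],170,120,.105);print("tabA",T.mean(0))
print("tabB",q([(32,90),(118,110),(105,145),(22,120)],180,190,.105).mean(0))
print("tabC",q([(480,225),(550,290),(528,310),(458,250)],180,190,.105).mean(0))
for n,X,Y,z,x0,y0 in [("bottle",345,55,.13,180,190),("gauge",103,403,.04,180,190),("jar",252,178,.075,170,120)]: print(n,q([(X,Y)],x0,y0,z)[0].round(1))
E
```

```text
A ctr [615.8 109.3] edges [45.1 61.3 46.1 59.6] ang [-101.5  168.6   76.4  -12.3]
B ctr [505.1 334.1] edges [60.7 38.9 62.8 37.1] ang [-105.2  167.4   73.3  -15.8]
C ctr [436.9 145.7] edges [60.  28.7 63.4 28.3] ang [-130.7  142.4   48.9  -44.3]
fixture ctr [ 529.4 -103.9] edges [220.4 197.9 216.5 200.9] ang [-90.9 178.9  89.9   0. ]
bolts ctr [ 530.1 -103.3] edges [190.4 170.7 190.2 170. ] ang [-89.8 180.   90.    0. ]
peg [ 532.3 -141.7] post [529.4 -18.6] [528.  -18.3]
cheek edges @72 near end [array([497. , -69.6]), array([496.8, -88.2]), array([ 496.5, -118.3]), array([ 496.3, -136.1])]
foot [array([479.9, -53.9]), array([ 478.7, -151.4]), array([579.6, -52.9]), array([ 578.6, -152.6])]
guard [[ 557.1   -7.5]
 [ 556.9 -158.4]
 [ 501.6 -157.4]
 [ 503.3   -7.6]]
tabA [612.78730116 108.45714361]
tabB [505.32800567 333.77400695]
tabC [436.25779366 143.58327026]
bottle [527.4 209.4]
gauge [381.4 333.4]
jar [674.5 291.9]
```

Sizes match well. A at (616,109) is thick (45 mm), B at (505,334) is middle (37–39 mm), and C at (437,146) is thin (28.5 mm). The fixture is at (530,-103.5) with yaw 0. First comes the guard, where I'll cage the peg.

```bash
cat >> h.py <<'E'
def plan(*wps):
    """wps: (x,y,z mm, yaw of tool x deg or None) -> shift/turn from current pose"""
    from scipy.spatial.transform import Rotation as Ro
    s=arm.sense(); R=Ro.from_quat(s["orientation"]).as_matrix(); p=np.array(s["eef_pos"])*1000
    y0=np.degrees(np.arctan2(R[1,0],R[0,0]))
    print("t",round(s["clock"],2),"p",p.round(1),"yaw",round(y0,1),"gap",round(s["finger_gap"]*1000,1),"F",np.round(s["ft_force"],1),"q",np.round(s["q"],2))
    for w in wps:
        d=R.T@(np.array(w[:3])-p); t=0 if w[3] is None else -((w[3]-y0+180)%360-180)
        print(w,"->",d.round(0),"turn",round(t,1),"dist",round(np.linalg.norm(d)))
E
python3 - <<'E'
from h import *
plan((532,-142,240,40))
E
```

```text
t 0.25 p [ 170.9 -575.1  302.1] yaw -73.5 gap 88.0 F [ 0.5 -0.3 -0.1] q [-1.34  0.09  1.23  0.    1.82 -0.06]
(532, -142, 240, 40) -> [-312. -470.   62.] turn -113.5 dist 567
```

Call:
jog_arm([
  [0, [-312, -470, 62], -113.5],
  [0, [-312, -470, 62], -113.5],
  [0, [-312, -470, 62], -113.5],
  [0, [-312, -470, 62], -113.5],
  [0, [-312, -470, 62], -113.5],
  [0, [-312, -470, 62], -113.5],
  [0, [-312, -470, 62], -113.5],
  [0, [-312, -470, 62], -113.5],
  [0, [-312, -470, 62], -113.5],
  [0, [-312, -470, 62], -113.5],
  [0, [-312, -470, 62], -113.5],
  [0, [-312, -470, 62], -113.5],
])

```text
clock: 1.75
eef_pos: [0.5326, -0.1418, 0.2402]
orientation: [0.94, 0.342, -0.0, -0.001]
ft_force: [0.1, -0.6, 0.5]
finger_gap: 0.0876
```

```bash
python3 - <<'E'
from h import *
plan((532,-142,182,40))
c=arm.camera("wrist");cv2.imwrite("pics/w1.png",c["img"][:,:,::-1])
E
```

```text
t 1.75 p [ 532.6 -141.8  240.2] yaw 40.0 gap 87.6 F [ 0.1 -0.6  0.5] q [-0.32 -0.04  1.48  0.    1.71 -1.02]
(532, -142, 182, 40) -> [-1. -0. 58.] turn 0.0 dist 58
```

View pics/w1.png

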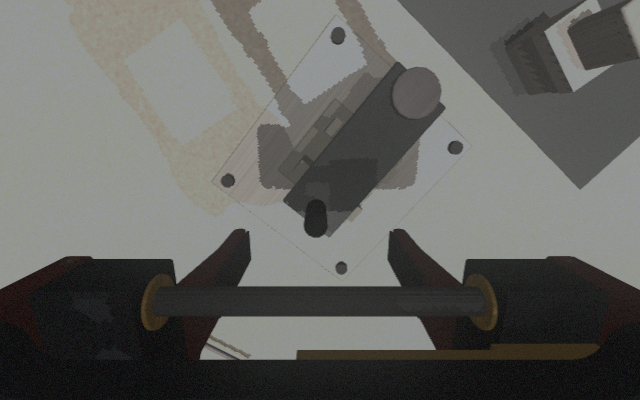

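The wrist view shows the peg top at (316,210), centred between the fingers at x≈245 and x≈393. I'll descend and half close.

Call:
jog_arm([
  [0, [0, 0, 30], 0],
  [0, [0, 0, 58], 0],
  [100, [0, 0, 58], 0],
  [100, [0, 0, 58], 0],
  [100, [0, 0, 58], 0],
])

```text
clock: 2.42
eef_pos: [0.533, -0.1423, 0.1842]
orientation: [0.94, 0.341, 0.001, 0.0]
ft_force: [-0.2, -0.3, -0.5]
finger_gap: 0.0615
```

```bash
python3 - <<'E'
from h import *
w=[]
for th in np.linspace(.2,1.6,8): w.append((529.5+125*np.sin(th),-18.6-125*np.cos(th),182,40))
plan(*w)
E
```

```text
t 2.42 p [ 533.  -142.3  184.2] yaw 39.9 gap 61.5 F [-0.2 -0.3 -0.5] q [-0.32 -0.03  1.56  0.    1.61 -1.02]
(np.float64(554.3336663493826), np.float64(-141.1083222301552), 182, 40) -> [17. 13.  2.] turn -0.1 dist 21
(np.float64(578.1772927885813), np.float64(-133.73262425036063), 182, 40) -> [40. 22.  2.] turn -0.1 dist 46
(np.float64(600.0803091743794), np.float64(-121.76695186370978), 182, 40) -> [65. 27.  2.] turn -0.1 dist 70
(np.float64(619.1695113624403), np.float64(-105.68833866839569), 182, 40) -> [90. 27.  2.] turn -0.1 dist 94
(np.float64(634.6838731009871), np.float64(-86.13778823351748), 182, 40) -> [114.  22.   2.] turn -0.1 dist 116
(np.float64(646.0048857459033), np.float64(-63.894719309584204), 182, 40) -> [137.  12.   2.] turn -0.1 dist 138
(np.float64(652.6812162485576), np.float64(-39.84589286253011), 182, 40) -> [158.  -2.   2.] turn -0.1 dist 158
(np.float64(654.4467003801881), np.float64(-14.950059712338899), 182, 40) -> [175. -20.   2.] turn -0.1 dist 176
```

Call:
jog_arm([
  [100, [17, 13, 2], 0],
  [100, [40, 22, 2], 0],
  [100, [65, 27, 2], 0],
  [100, [90, 27, 2], 0],
  [100, [114, 22, 2], 0],
  [100, [137, 12, 2], 0],
  [100, [158, -2, 2], 0],
  [100, [175, -20, 2], 0],
  [100, [175, -20, 2], 0],
])

```text
clock: 3.55
eef_pos: [0.6546, -0.0124, 0.1828]
orientation: [0.94, 0.342, 0.001, 0.0]
ft_force: [-0.7, -0.5, -0.0]
finger_gap: 0.0533
```

```bash
python3 - <<'E'
from h import *
plan()
c=arm.camera("wrist");cv2.imwrite("pics/w2.png",c["img"][:,:,::-1])
E
```

```text
t 3.55 p [654.6 -12.4 182.8] yaw 40.1 gap 53.3 F [-0.7 -0.5 -0. ] q [-0.07  0.24  1.27  0.    1.62 -0.77]
```

View pics/w2.png

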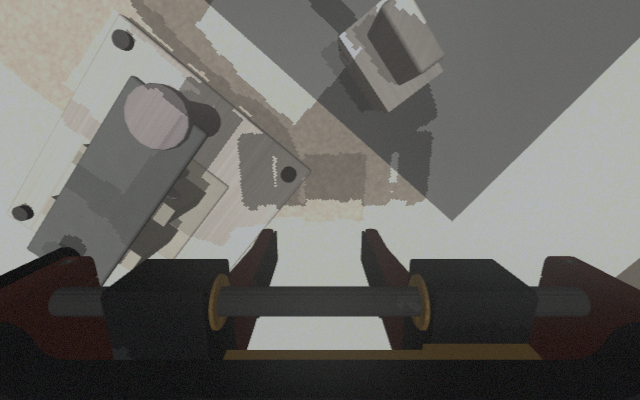

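The guard didn't follow. The first leg slipped past the peg sideways, because the jaw direction was 40° off the motion with a wide cage. I'll check where it is now.

```bash
python3 - <<'E'
from h import *
c=arm.camera("top");cv2.imwrite("pics/t2.png",c["img"][:,:,::-1])
crop(c,305,160,405,250,6,"a4.png")
E
```

```text
(no output)
```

View pics/a4.png

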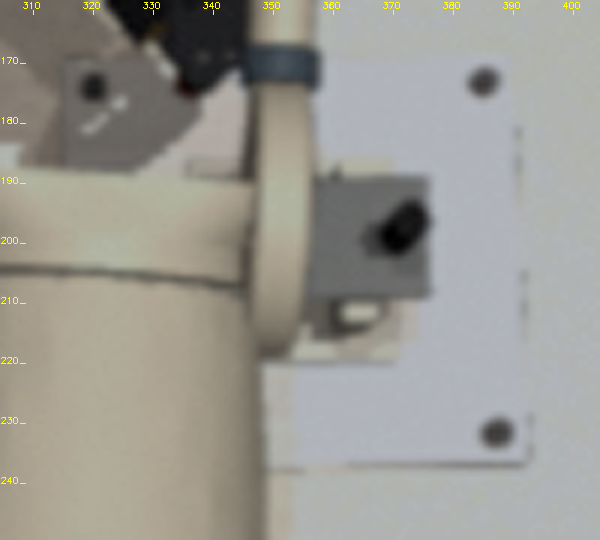

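Guard unmoved. I'll retry with the jaws along the motion and turning with the arc.

```bash
python3 - <<'E'
from h import *
plan((654,-12,240,40),(532,-142,240,0),(532,-142,182,0))
E
```

```text
t 3.65 p [654.5 -14.5 182.7] yaw 39.9 gap 53.7 F [-0.2  0.3  0. ] q [-0.07  0.24  1.27 -0.    1.62 -0.77]
(654, -12, 240, 40) -> [  1.  -2. -57.] turn -0.1 dist 57
(532, -142, 240, 0) -> [-176.   19.  -58.] turn 39.9 dist 186
(532, -142, 182, 0) -> [-176.   19.    0.] turn 39.9 dist 177
```

Call:
jog_arm([
  [100, [0, 0, -57], 0],
  [100, [-60, 6, -58], 10],
  [100, [-120, 13, -58], 20],
  [100, [-176, 19, -58], 30],
  [100, [-176, 19, -58], 40],
  [100, [-176, 19, -58], 40],
  [100, [-176, 19, -20], 40],
  [100, [-176, 19, 0], 40],
  [100, [-176, 19, 0], 40],
])

```text
clock: 4.78
eef_pos: [0.5311, -0.1416, 0.1802]
orientation: [1.0, 0.0, -0.001, -0.0]
ft_force: [-0.4, 0.1, -0.4]
finger_gap: 0.0531
```

```bash
python3 - <<'E'
from h import *
w=[]
for th in [.1,.2,.35,.52,.7,.88,1.05,1.22,1.4,1.55]: w.append((round(529.5+125*np.sin(th)),round(-18.6-125*np.cos(th)),180,round(np.degrees(th))))
plan(*w)
c=arm.camera("wrist");cv2.imwrite("pics/w3.png",c["img"][:,:,::-1])
E
```

```text
t 4.78 p [ 531.1 -141.6  180.2] yaw 0.0 gap 53.1 F [-0.4  0.1 -0.4] q [-0.32 -0.03  1.57  0.    1.6  -0.32]
(542, -143, 180, 6) -> [11.  1.  0.] turn -6.0 dist 11
(554, -141, 180, 11) -> [23. -1.  0.] turn -11.0 dist 23
(572, -136, 180, 20) -> [41. -6.  0.] turn -20.0 dist 41
(592, -127, 180, 30) -> [ 61. -15.   0.] turn -30.0 dist 63
(610, -114, 180, 40) -> [ 79. -28.   0.] turn -40.0 dist 84
(626, -98, 180, 50) -> [ 95. -44.   0.] turn -50.0 dist 104
(638, -81, 180, 60) -> [107. -61.   0.] turn -60.0 dist 123
(647, -62, 180, 70) -> [116. -80.   0.] turn -70.0 dist 141
(653, -40, 180, 80) -> [ 122. -102.    0.] turn -80.0 dist 159
(654, -21, 180, 89) -> [ 123. -121.    0.] turn -89.0 dist 172
```

View pics/w3.png

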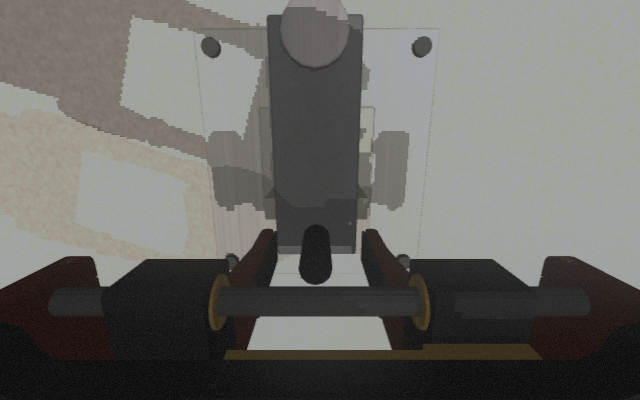

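The peg at (316,265) is now between the finger sides. I'll move along the arc.

Call:
jog_arm([
  [100, [11, 1, 0], -6],
  [100, [23, -1, 0], -11],
  [100, [41, -6, 0], -20],
  [100, [61, -15, 0], -30],
  [100, [79, -28, 0], -40],
  [100, [95, -44, 0], -50],
  [100, [107, -61, 0], -60],
  [100, [116, -80, 0], -70],
  [100, [122, -102, 0], -80],
  [100, [123, -121, 0], -89],
  [100, [123, -121, 0], -89],
])

```text
clock: 6.2
eef_pos: [0.6553, -0.0196, 0.1837]
orientation: [0.713, 0.702, 0.001, 0.001]
ft_force: [-0.7, -0.5, -0.2]
finger_gap: 0.0538
```

```bash
python3 - <<'E'
from h import *
plan((654,-21,260,90),(505.2,334,235,-15.5),(505.2,334,235,164.5))
c=arm.camera("wrist");cv2.imwrite("pics/w4.png",c["img"][:,:,::-1])
E
```

```text
t 6.2 p [655.3 -19.6 183.7] yaw 89.1 gap 53.8 F [-0.7 -0.5 -0.2] q [-0.08  0.25  1.27  0.    1.62 -1.64]
(654, -21, 260, 90) -> [ -1.  -1. -76.] turn -0.9 dist 76
(505.2, 334, 235, -15.5) -> [ 351. -155.  -52.] turn 104.6 dist 388
(505.2, 334, 235, 164.5) -> [ 351. -155.  -52.] turn -75.4 dist 388
```

View pics/w4.png

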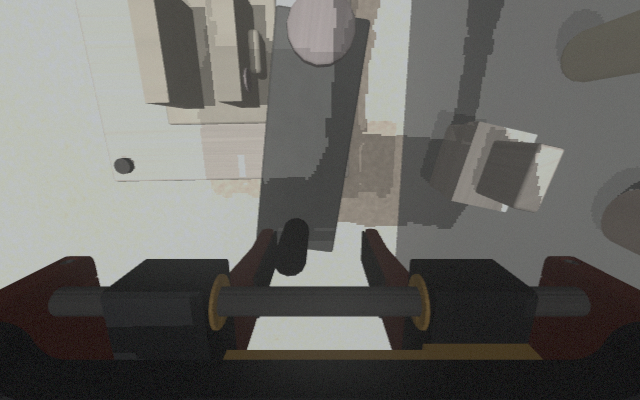

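The guard has swung to about 1.4 rad, and the cheeks are visible at (170,50) and (225,50). Next I'll go to the middle spacer B, lifting first.

Call:
jog_arm([
  [100, [-1, 0, -60], 0],
  [60, [20, -10, -76], 0],
  [0, [75, -33, -76], 10],
  [0, [130, -57, -70], 20],
  [0, [185, -82, -65], 30],
  [0, [240, -106, -60], 40],
  [0, [295, -130, -55], 50],
  [0, [351, -155, -52], 60],
  [0, [351, -155, -52], 70],
  [0, [351, -155, -52], 80],
  [0, [351, -155, -52], 90],
  [0, [351, -155, -52], 100],
])

```text
clock: 7.75
eef_pos: [0.5062, 0.3334, 0.2351]
orientation: [0.995, -0.1, 0.001, -0.0]
ft_force: [1.6, -0.1, 0.3]
finger_gap: 0.0877
```

```bash
python3 - <<'E'
from h import *
plan((505.2,334,235,-15.5))
c=arm.camera("wrist");cv2.imwrite("pics/w5.png",c["img"][:,:,::-1])
c=arm.camera("top");crop(c,305,160,405,250,6,"a5.png")
E
```

```text
t 7.75 p [506.2 333.4 235.1] yaw -11.5 gap 87.7 F [ 1.6 -0.1  0.3] q [ 0.53  0.1   1.34 -0.    1.7   0.73]
(505.2, 334, 235, -15.5) -> [-1. -0.  0.] turn 4.0 dist 1
```

View pics/w5.png

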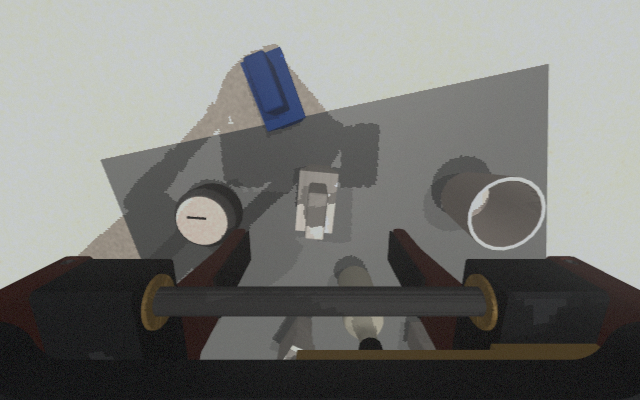

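View pics/a5.png

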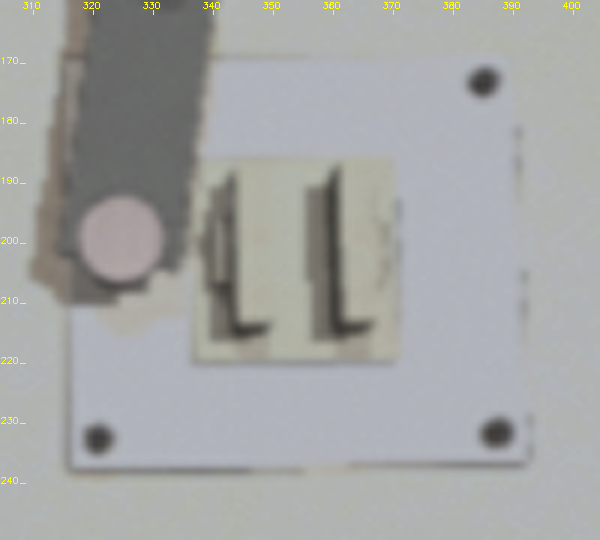

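Pitch between the cheeks is about 47 mm, so the gap is 32 mm and the middle spacer should fit. Now I'll refine B's pose from the wrist view.

```bash
python3 - <<'E'
from h import *
c=arm.camera("wrist");crop(c,280,155,360,250,8,"w5c.png")
E
```

```text
(no output)
```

View pics/w5c.png

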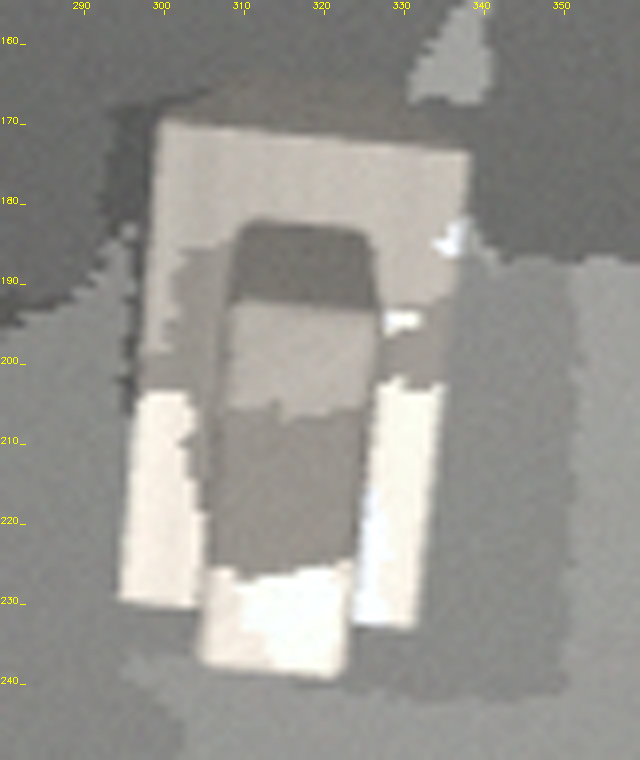

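```bash
python3 - <<'E'
from h import *
c=arm.camera("wrist")
def q(pts,z): return np.array([plane(c,(X/8-.5+280,Y/8-.5+155),z)[:2] for X,Y in pts])*1000
def rep(w):
    e=np.roll(w,-1,0)-w
    print(w.mean(0).round(1),np.hypot(*e.T).round(1),np.degrees(np.arctan2(e[:,1],e[:,0])).round(1))
rep(q([(160,120),(470,152),(415,630),(120,598)],.06))
rep(q([(232,300),(378,308),(345,678),(200,662)],.105))
plan((506,333.5,148,-15.5))
E
```

```text
[503.6 336.7] [36.5 60.2 36.9 59.8] [ -16.9 -106.5  162.4   73.2]
[503.9 337.2] [14.4 39.4 15.1 38.4] [ -14.2 -105.5  162.2   73.5]
t 7.95 p [506.3 333.3 235.1] yaw -10.9 gap 87.7 F [ 0.2 -0.1  0.6] q [ 0.53  0.1   1.34 -0.    1.7   0.72]
(506, 333.5, 148, -15.5) -> [-1. -0. 87.] turn 4.6 dist 87
```

```bash
python3 - <<'E'
from h import *
plan((504.3,335.6,148,-16.3))
E
```

```text
t 7.95 p [506.3 333.3 235.1] yaw -10.9 gap 87.7 F [ 0.2 -0.1  0.6] q [ 0.53  0.1   1.34 -0.    1.7   0.72]
(504.3, 335.6, 148, -16.3) -> [-3. -2. 87.] turn 5.4 dist 87
```

Call:
jog_arm([
  [0, [-2, -2, 20], 5.4],
  [0, [-2, -2, 60], 5.4],
  [0, [-2, -2, 80], 5.4],
  [0, [-2, -2, 87], 5.4],
  [0, [-2, -2, 87], 5.4],
  [255, [-2, -2, 87], 5.4],
  [255, [-2, -2, 87], 5.4],
  [255, [-2, -2, 87], 5.4],
  [255, [-2, -2, 87], 5.4],
  [255, [-2, -2, 87], 5.4],
  [255, [-2, -2, 87], 5.4],
  [255, [-2, -2, 87], 5.4],
])

```text
clock: 9.45
eef_pos: [0.505, 0.3356, 0.148]
orientation: [0.99, -0.142, 0.001, -0.0]
ft_force: [-0.2, -0.1, 0.5]
finger_gap: 0.0214
```

```bash
python3 - <<'E'
from h import *
plan()
E
```

```text
t 9.45 p [505.  335.6 148. ] yaw -16.3 gap 21.4 F [-0.2 -0.1  0.5] q [ 0.53  0.13  1.46 -0.    1.55  0.82]
```

Call:
jog_arm([
  [255, [0, 0, 0], 0],
  [255, [0, 0, 0], 0],
  [255, [0, 0, -30], 0],
  [255, [0, 0, -90], 0],
  [255, [0, 0, -140], 0],
  [255, [0, 0, -165], 0],
  [255, [0, 0, -165], 0],
])

```text
clock: 10.32
eef_pos: [0.5049, 0.3359, 0.3151]
orientation: [0.99, -0.142, 0.003, -0.001]
ft_force: [0.4, -0.7, -3.0]
finger_gap: 0.0157
```

```bash
python3 - <<'E'
from h import *
plan((530,-103.5,313,-90))
c=arm.camera("wrist");cv2.imwrite("pics/w6.png",c["img"][:,:,::-1])
E
```

```text
t 10.32 p [504.9 335.9 315.1] yaw -16.3 gap 15.7 F [ 0.4 -0.7 -3. ] q [ 0.53  0.11  1.19 -0.    1.84  0.82]
(530, -103.5, 313, -90) -> [147. 415.   2.] turn 73.7 dist 440
```

View pics/w6.png

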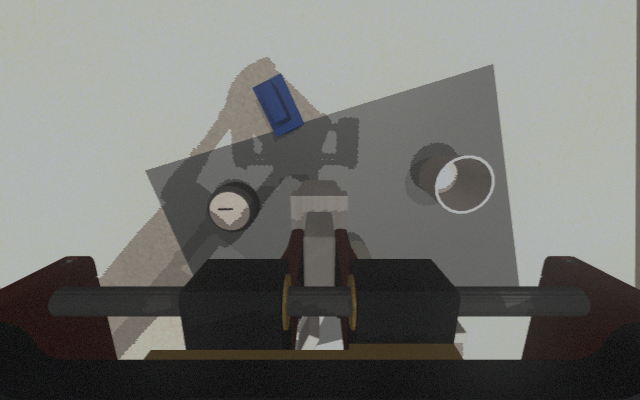

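B is gripped with its tab between the fingers (gap 15.7 mm, about 0.3 kg). I'll carry it to the fork.

Call:
jog_arm([
  [255, [18, 50, 2], 9],
  [255, [36, 104, 2], 18],
  [255, [55, 158, 2], 28],
  [255, [74, 210, 2], 37],
  [255, [92, 262, 2], 47],
  [255, [110, 314, 2], 56],
  [255, [129, 365, 2], 65],
  [255, [147, 415, 2], 73.7],
  [255, [147, 415, 2], 73.7],
  [255, [147, 415, 60], 73.7],
  [255, [147, 415, 75], 73.7],
  [255, [147, 415, 75], 73.7],
])

```text
clock: 11.88
eef_pos: [0.5287, -0.1029, 0.2358]
orientation: [0.708, -0.707, -0.001, 0.0]
ft_force: [-0.4, -0.8, -1.8]
finger_gap: 0.0156
```

```bash
python3 - <<'E'
from h import *
plan((530,-103.5,222,-90))
c=arm.camera("wrist");cv2.imwrite("pics/w7.png",c["img"][:,:,::-1])
c=arm.camera("top");crop(c,305,150,405,250,6,"a7.png")
c=arm.camera("side");crop(c,270,170,390,270,6,"s7.png")
E
```

```text
t 11.88 p [ 528.7 -102.9  235.8] yaw -89.9 gap 15.6 F [-0.4 -0.8 -1.8] q [-0.26 -0.08  1.52  0.    1.7   1.31]
(530, -103.5, 222, -90) -> [ 1. -1. 14.] turn 0.1 dist 14
```

View pics/w7.png

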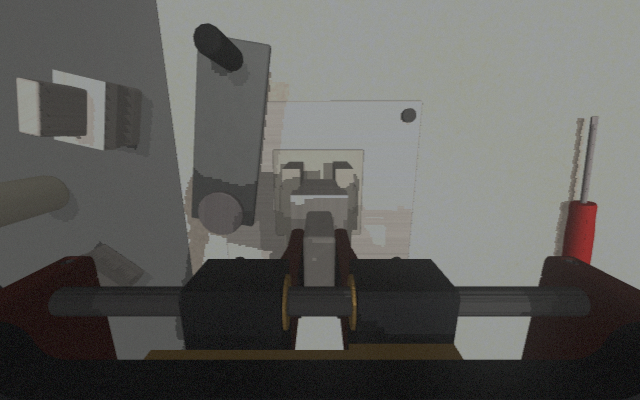

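View pics/a7.png

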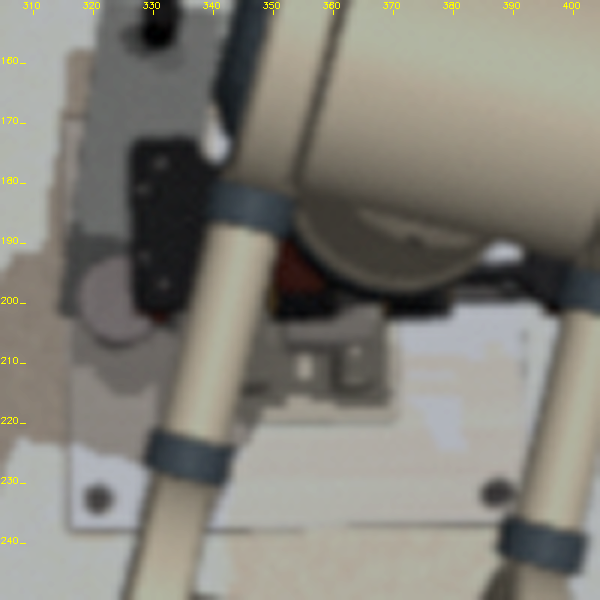

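View pics/s7.png

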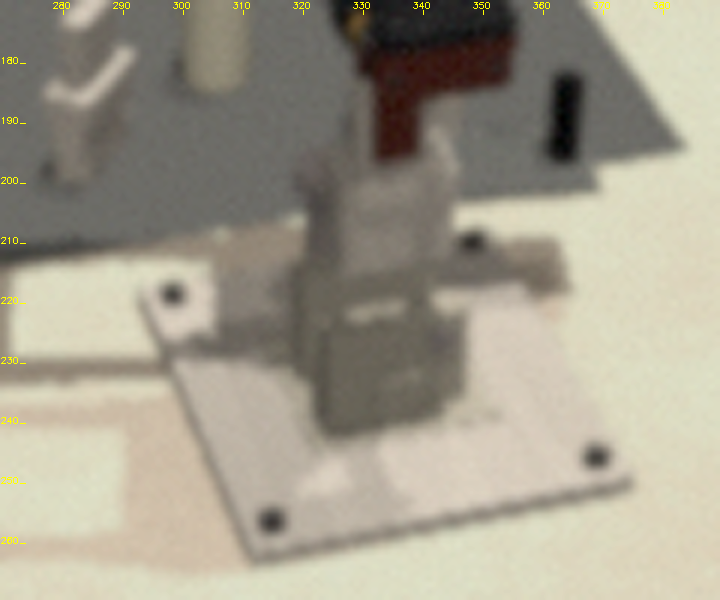

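```bash
python3 - <<'E'
from h import *
c=arm.camera("wrist");crop(c,262,140,372,240,7,"w7c.png")
E
```

```text
(no output)
```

View pics/w7c.png

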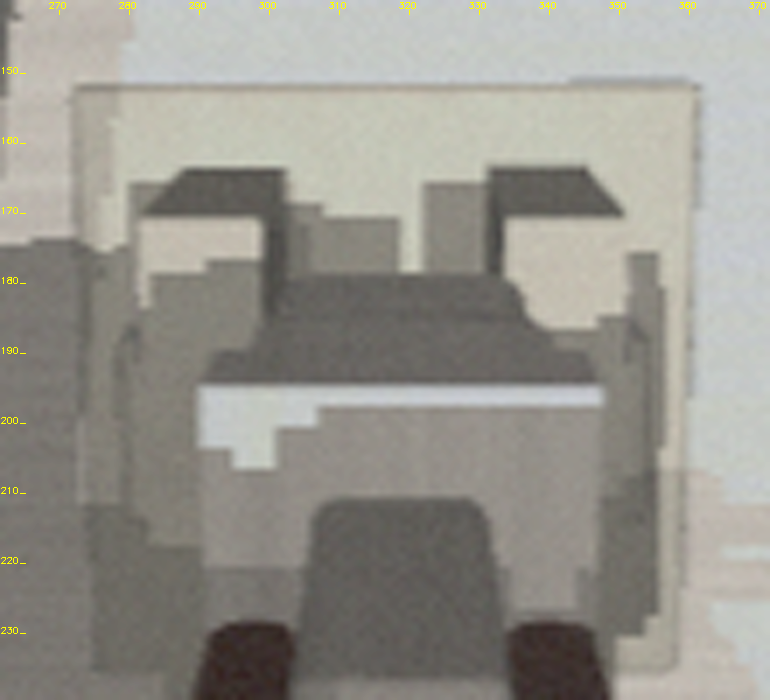

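```bash
python3 - <<'E'
from h import *
c=arm.camera("wrist")
q=lambda X,Y,z:(plane(c,(X/7-.5+262,Y/7-.5+140),z)*1000)[:2].round(1)
print("cheek far edge",[q(x,216,.072) for x in (140,262,503,628)])
for dz in(0,.003):print("head far",[q(x,384,.148+dz) for x in (197,604)])
print("foot",[q(x,87,.014) for x in (73,695)])
E
```

```text
cheek far edge [array([565.1, -69.7]), array([565.1, -85.6]), array([ 565.1, -117. ]), array([ 565.1, -133.3])]
head far [array([560.1, -84.7]), array([ 560.1, -122.5])]
head far [array([560.8, -85. ]), array([ 560.8, -122.2])]
foot [array([577.3, -52.1]), array([ 577.3, -150.2])]
```

The wrist view puts the gap centre at y≈-101.3 and x≈528, with the held spacer at y≈-103.6 and x≈530. I'll correct by about 2 mm each and descend a little.

Call:
jog_arm([
  [255, [-2, 1, 6], 0],
  [255, [-2, 1, 10], 0],
  [255, [-2, 1, 10], 0],
])

```text
clock: 12.5
eef_pos: [0.5289, -0.1017, 0.2295]
orientation: [0.707, -0.707, 0.002, -0.002]
ft_force: [-0.4, 0.1, -2.5]
finger_gap: 0.0159
```

```bash
python3 - <<'E'
from h import *
plan()
c=arm.camera("wrist");crop(c,262,140,372,240,7,"w8c.png")
E
```

```text
t 12.5 p [ 528.9 -101.7  229.5] yaw -90.0 gap 15.9 F [-0.4  0.1 -2.5] q [-0.25 -0.08  1.53  0.    1.68  1.32]
```

View pics/w8c.png

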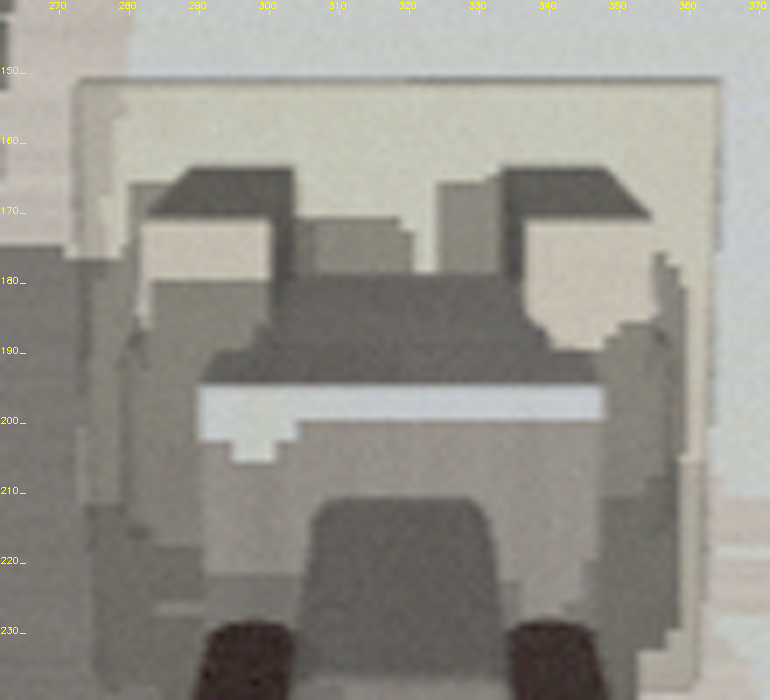

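```bash
python3 - <<'E'
from h import *
c=arm.camera("wrist");plan()
q=lambda X,Y,z:(plane(c,(X/7-.5+262,Y/7-.5+140),z)*1000)[:2].round(1)
print("cheek far edge",[q(x,217,.072) for x in (143,269,525,652)])
print("head far",[q(x,384,.1415) for x in (197,605)])
print("foot",[q(x,80,.014) for x in (73,718)])
E
```

```text
t 12.6 p [ 529.  -101.8  229.9] yaw -90.0 gap 16.1 F [-0.3 -0.5 -3.4] q [-0.25 -0.08  1.53  0.    1.68  1.32]
cheek far edge [array([565.2, -69.6]), array([565.2, -85.3]), array([ 565.2, -117.3]), array([ 565.2, -133.1])]
head far [array([559.8, -83.2]), array([ 559.8, -120.2])]
foot [array([577.8, -51.9]), array([ 577.8, -150.1])]
```

Gap measures 32.0 mm, centred at y=-101.3, with the spacer at -101.7 (x is 1.6 mm too far). I'll insert gently.

Call:
jog_arm([
  [255, [-0.5, 1.6, 6], 0],
  [255, [-0.5, 1.6, 9], 0],
  [255, [-0.5, 1.6, 12], 0],
  [255, [-0.5, 1.6, 16], 0],
  [255, [-0.5, 1.6, 20], 0],
  [255, [-0.5, 1.6, 20], 0],
])

```text
clock: 13.35
eef_pos: [0.5274, -0.1013, 0.2093]
orientation: [0.707, -0.707, 0.002, -0.002]
ft_force: [0.4, 0.3, -3.2]
finger_gap: 0.016
```

Underside at about 61 mm with no contact force, so it's in the gap. I'll continue.

Call:
jog_arm([
  [255, [0, 0, 6], 0],
  [255, [0, 0, 12], 0],
  [255, [0, 0, 18], 0],
  [255, [0, 0, 24], 0],
  [255, [0, 0, 29], 0],
  [255, [0, 0, 32], 0],
  [255, [0, 0, 33], 0],
])

```text
clock: 14.22
eef_pos: [0.5275, -0.1013, 0.1761]
orientation: [0.707, -0.707, 0.002, -0.001]
ft_force: [-0.3, -0.1, -3.4]
finger_gap: 0.016
```

```bash
python3 - <<'E'
from h import *
plan()
c=arm.camera("wrist");crop(c,262,140,372,240,7,"w9c.png")
E
```

```text
t 14.22 p [ 527.5 -101.3  176.1] yaw -90.0 gap 16.0 F [-0.3 -0.1 -3.4] q [-0.25 -0.07  1.62  0.    1.59  1.32]
```

View pics/w9c.png

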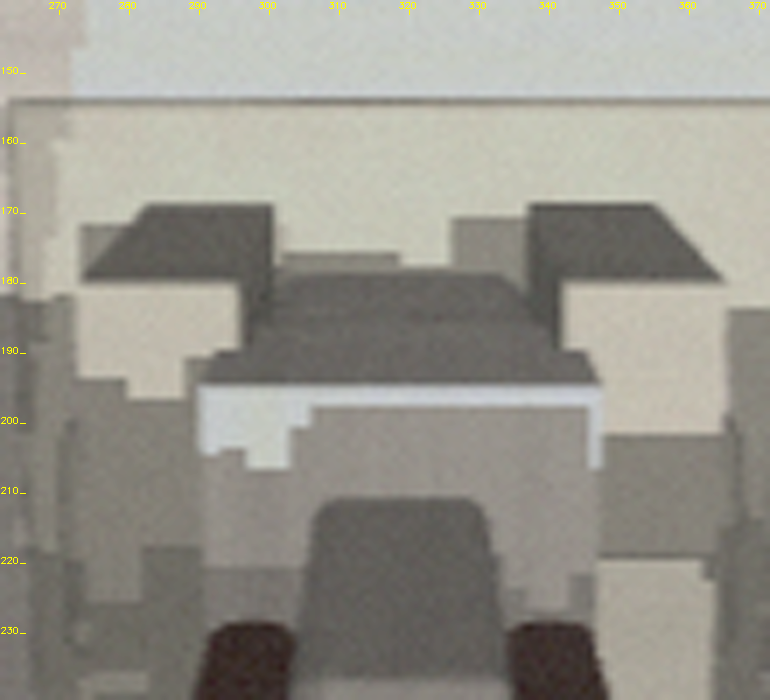

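```bash
python3 - <<'E'
from h import *
c=arm.camera("wrist")
q=lambda X,Y,z:(plane(c,(X/7-.5+262,Y/7-.5+140),z)*1000)[:2].round(1)
print([q(x,281,.072) for x in (76,240,562,724)],[q(x,384,.088) for x in (197,602)])
E
```

```text
[array([565. , -69.4]), array([565. , -85.5]), array([ 565., -117.]), array([ 565. , -132.9])] [array([558.4, -82.7]), array([ 558.4, -119.5])]
```

Call:
jog_arm([
  [255, [0, 0, 1.5], 0],
  [255, [0, 0, 2.5], 0],
  [255, [0, 0, 2.5], 0],
])

```text
clock: 14.7
eef_pos: [0.5278, -0.1013, 0.1751]
orientation: [0.707, -0.707, 0.003, -0.002]
ft_force: [-2.1, 0.7, 5.0]
finger_gap: 0.0161
```

Contact at TCP 175 mm, so the underside is at 27 mm and seated, about 0.4 mm off centre. Release and lift.

Call:
jog_arm([
  [140, [0, 0, 0], 0],
  [140, [0, 0, 0], 0],
  [140, [0, 0, 0], 0],
  [140, [0, 0, 0], 0],
  [140, [0, 0, -20], 0],
  [140, [0, 0, -70], 0],
  [100, [0, 0, -90], 0],
  [60, [0, 150, -90], 0],
  [0, [0, 190, -90], 0],
  [0, [0, 190, -90], 0],
  [0, [0, 190, -90], 0],
  [0, [0, 190, -90], 0],
])

```text
clock: 16.2
eef_pos: [0.3374, -0.1014, 0.2645]
orientation: [-0.707, 0.707, -0.004, 0.002]
ft_force: [0.5, -0.5, -0.2]
finger_gap: 0.0875
```

```bash
python3 - <<'E'
from h import *
plan()
c=arm.camera("wrist");cv2.imwrite("pics/w10.png",c["img"][:,:,::-1])
c=arm.camera("top");cv2.imwrite("pics/t10.png",c["img"][:,:,::-1]);crop(c,305,140,405,250,6,"a10.png")
c=arm.camera("side");crop(c,270,120,390,270,5,"s10.png")
E
```

```text
t 16.2 p [ 337.4 -101.4  264.5] yaw -90.0 gap 87.5 F [ 0.5 -0.5 -0.2] q [-0.39 -0.61  1.88  0.    1.86  1.18]
```

View pics/w10.png

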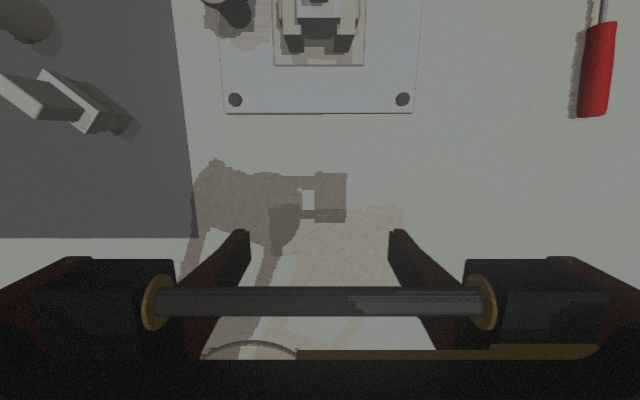

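View pics/a10.png

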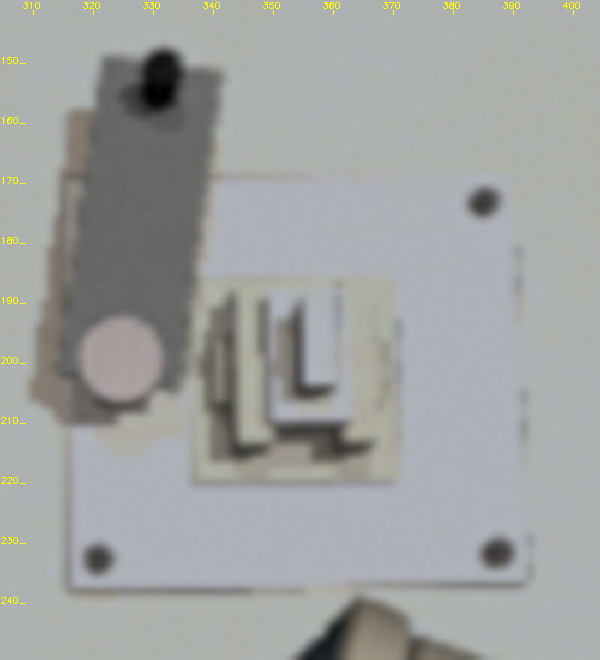

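View pics/s10.png

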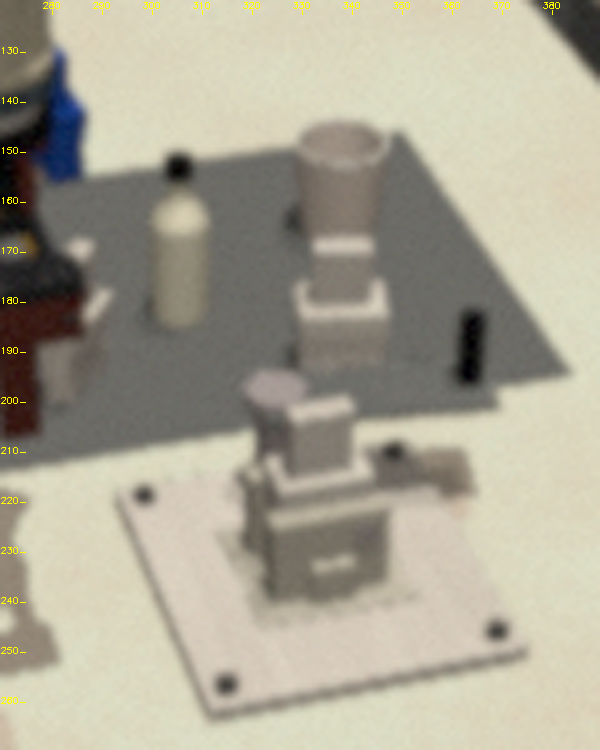

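The spacer sits level in the fork with its head on both cheeks, and the other two are untouched and upright. A final numeric check before I hand in.

```bash
python3 - <<'E'
from h import *
c=arm.camera("top")
q=lambda X,Y,z:(plane(c,(X/6-.5+305,Y/6-.5+140),z)*1000)[:2].round(1)
p=q(164,70,.133); print("peg",p,"angle",np.arctan2(p[0]-529.5,-(p[1]+18.6)))
for z in (.087,.09):
    print("head",q(270,420,z),q(352,420,z),q(343,282,z))
print("cheek near end",q(240,440,.072),q(374,440,.072))
t0=cv2.imread("pics/top0.png");d=cv2.absdiff(t0,c["img"][:,:,::-1]).max(2)
for n,(x,y) in dict(bottle=(241,202),gauge=(198,258),jar=(212,150),driver=(458,207),A=(278,172),C=(264,237),blue=(157,217)).items(): print(n,d[y-15:y+15,x-15:x+15].max(),d[y-15:y+15,x-15:x+15].mean().round(1))
crop(c,140,120,310,280,4.5,"end.png")
E
```

```text
peg [650.6 -37.7] angle 1.4143640707085492
head [501.  -84.8] [ 500.6 -121.6] [ 563.5 -119.4]
head [500.6 -84.5] [ 500.2 -121.3] [ 563. -119.]
cheek near end [493.8 -72.2] [ 493.1 -133.3]
bottle 5 2.3
gauge 5 2.5
jar 5 2.4
driver 6 3.2
A 5 2.6
C 5 2.5
blue 5 2.9
```

View pics/end.png

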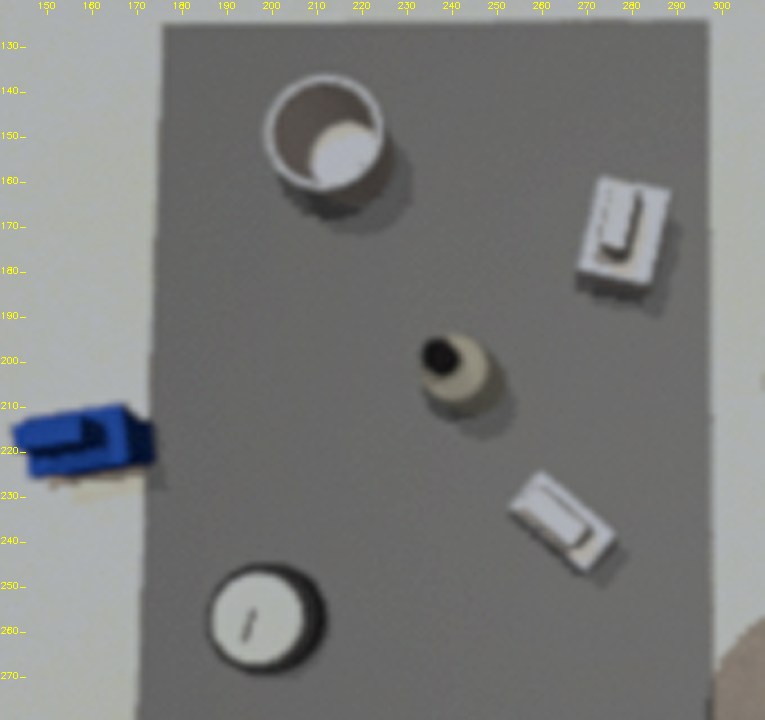

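```bash
python3 - <<'E'
from bench import arm
print(arm.finish_job())
E
```

```text
the job is handed in; nothing more can be done
None
```

The job is done and handed in at about 16.5 s. The guard is clear, and the middle spacer sits in the fork on both shoulders.

- **Guard:** I swung it to about 1.41 rad. The first pass missed the peg without moving it, and the second, with the jaws turning along the arc, worked.
- **Spacer:** I measured the gap as 32 mm from the wrist camera, so I tried only the middle spacer. It went in without side force and met the cheeks with its underside at about 27 mm. It looked level in the last pictures.
- **Centring along the gap:** just before the last 1 mm of lowering, the wrist camera put the spacer about 0.4 mm off centre. The coarser top view after release suggests about 1–2 mm.
- **Camera disagreement:** the top and wrist cameras differed by about 2 mm on where the fixture stands. I aligned the spacer with the wrist camera.
- **Everything else:** the thick and thin spacers were never touched and still stand upright on the bench, clear of the fixture. The bottle, dial gauge, cup, screwdriver and blue look-alike show no change between the first and last top images.

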